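# Load a drive roller into the cradle of a bottle-capping machine's ramp

## Robot

A 6-joint arm with a two-finger parallel gripper is mounted at the origin on the work surface. World frame = base frame: x ahead of the robot, y to its left, z up, the work surface at z = 0. Lengths are in m, angles in rad, forces in N, time in s.
With the tool pointing down it reaches from about 0.375 to 0.975 m from the base axis. Payload 3.8 kg.
Tool frame: the origin (TCP) lies on the centre line of the jaws, within the pads' length; the fingertips stand 14 mm ahead of it and the grasp point (between the pads) lies 5 mm behind it; x points along the fingers, y is the direction in which the jaws open and shut, and the axes are right-handed (so a half turn about x gives the same grasp; the last joint's range is limited). The gripper opens to 85 mm and grips with 20 to 120 N. Pads are 22 mm wide; open, the fingers measure 114 mm over their backs; the gripper's body (76 mm by 85 mm) begins 54 mm behind the grasp point. The pads swing forward as they close: fully open they stand 13 mm farther back than shut.
Start: joints at [-0.037, 0.264, 1.604, -0, 1.274, -0.037], TCP at [0.675, -0, 0.245] pointing down, gripper open.
Joint ranges: [-2.63, 2.63], [-0.94, 2.18], [0.31, 2.57], [-1.31, 4.45], [0, 2.66], [-2.55, 2.55]. Speed limits (rad/s): [2.57, 2.57, 3.14, 3.14, 3.14, 3.14].

## Interface

Orientations are given as a rotation vector (axis times angle).
In Python, from workcell import bot gives the robot as it stands.
- The arm moves only by the shell command python3 -m creep 'ROWS' [FORCE]. ROWS is JSON, a list of rows, each an object with "grip": the finger opening in cm, from 0 to 8.54; "dp": the shift along the tool's x, y, z in cm, a list of three; "rotation": the turn, a rotation vector about the tool's x, y, z in rad, a list of three. A call has 1 to 5 rows; each row is the pose to reach, as a shift and turn from the pose commanded when the call began, along the tool's axes at that moment; what a row does not reach only later rows make up. A row lasts 1/12 s, in which the tool goes at most 41.7 mm and 7.16 degrees, less where a joint would pass 70% of its speed; a pose out of reach is approached as far as the arm can. A call with a gripper value outside its range is refused whole. The fingers move at their own pace and stop on an object; FORCE is the grip in N (left out, the last holds). Time passes only in rows, so rows that repeat a pose let the fingers close. It gives the time, the measured TCP pose, the force and the opening at its end, in the units of the state.
- bot.read_state(): the state, without advancing time (a new reading comes with each control period).
- bot.read_camera(name): name is "scene" or "side" or "wrist"; returns (picture, depth): 420x560x3 uint8, red, green, blue; 420x560 float32, m along the optical axis (not along the pixel's ray), 0 where there is no reading.
- bot.get_calibration(name): a dict with "fx", "fy", "cx", "cy" (pixels), "rvec" (rotation vector, rad) and "tvec" (3), from world to camera coordinates, as OpenCV has them. Camera axes: x right, y down, z forward; pixel columns grow to the right and rows downward; lengths in m; the calibration is good to about 2 mm. A picture is of the moment at which its call begins: read the wrist's pose just before it. get_calibration takes no time and is no camera call; for the wrist camera it gives the pose at the moment of the call.
- bot.finish_job(): hands the job in, once; it reports no verdict.
The state is a dict: "time": time; "q": joint angles; "joint_vel": joint speeds; "joint_torque": joint torques, N m; "tool_pos": TCP position; "tcp_rot": TCP orientation; "wrist_force": force on the tool from outside, world axes, zero at the start; "torque": the same for the moment, N m; "width": opening from 0.0 (shut) to 1.0 (fully open).
Only numpy, scipy, OpenCV 4.12 (cv2) and the standard library are available. Lean on these libraries where they do the work, as an engineer would, in place of code of your own. Each camera call takes 0.05 s, during which the arm holds its last target.

## Task

With the fingertips, slowly push the roller lying at the foot of the ramp up over the crest until it rests fully against the stop, keeping your fingers behind it so that it never runs loose or rolls back down the slope. Then push the swing bar by its upright pin right across the lane behind the roller to lock it in, and move clear. Do not lift the roller, and leave everything else standing on the bench where it is.

Things in the scene. Friction and masses are not known exactly. Their poses are not given: they have to be found in the camera images.
- ramp: Fixed aluminium ramp with dark side rails on a white base plate (x -200 to 130, y -63 to 63 mm). Origin on the bench (z = 0); own +x is uphill, y across the lane, z up. In this frame, mm: level foot x -191 to -85, surface 12 high, with a lip 6 higher at its low end; 8 degree slope to the crest at x 60, 32.4 high. Lane 88 wide (y -44 to 44); rails 8 wide, 12 above the running surface.
- roller: Pale plastic roller with aluminium hubs, 44 mm diameter, 80 mm long, about 0.16 kg, lying across the lane on the level foot of the ramp. Origin at its centre, on its axis; own y is its axis; own x and z turn as it rolls. It starts at ramp x = -125 to -100 mm, centre 34 mm above the bench.
- slope (a point): Point on the running surface where the slope begins, mid-lane; its own x points up along the slope, its own z square to it. The roller's centre is 22 mm along z from here while it rolls on the slope. Left alone on the slope it rolls back down; pushed at 0.1 m/s or slower it stays against the finger.
- home (a point): Where the roller's centre is when it rests against the stop (ramp x = 88 mm, mid-lane, 51.6 mm above the bench); axes as those of the ramp. The seat beyond the crest falls 6 degrees to the upright stop face at ramp x = 110 mm (stop 12 thick, 104 wide, top 60 mm high), so past the crest it tends to roll on to the stop; if it drags on a rail, push it home.
- keeper (a joint): Swing bar on an upright hinge beside the lane, rad: 0 = shut, square across the lane behind the roller (along the ramp's -y, hard stop); 1.57 = pointing downhill beside the lane; grows as it opens, clockwise seen from above, up to 2.3. Starts at 1.65 to 2.15, stays where left, takes about 0.5 N at the pin. Bar 8 mm thick, from 48 to 62 mm above the bench.
- keeper_pivot (a point): Pivot axis of the swing bar, at ramp x = 50, y = 66 mm, 46 mm above the bench; axes as those of the ramp.
- keeper_pin (a point): Top of the upright steel pin at the free end of the swing bar: 12 mm diameter, from 48 to 92 mm above the bench, 82 mm from the pivot axis. Push it sideways.
- spare_roller: spare roller standing on end beside the ramp, 44 mm diameter, 80 mm tall; bystander, leave alone; origin at its underside centre
- bearing: steel ball bearing ring lying flat beside the ramp, 42 mm outside diameter, 12 mm high; bystander; origin at its underside centre
- spray_bottle: white spray bottle beside the stop end of the ramp, 45 mm diameter, 130 mm tall; bystander; origin at its underside centre
- spray_bottle_2: second white spray bottle away to the robot's right, 45 mm diameter, 130 mm tall; bystander; origin at its underside centre
- screwdriver: screwdriver lying to the robot's right; bystander
- wrench: wrench lying to the robot's left; bystander
- cap_cup: grey cup to the robot's left, 70 mm across, 60 mm tall; bystander; origin at its underside centre
Things that resemble listed ones, but are neither listed nor needed, are in the scene too. What is shaped like the roller but blue or red is not meant.

How it is judged:
On the way, in this order (a step that is already met when the one before it is completed fails the run):
1. the roller is being pushed up the slope by the fingers, the swing bar still open (x of roller in the frame of slope between 0.06 and 0.135 m and contact force between the fingers and roller above 0.05 N and value of joint keeper above 1.3 rad).
2. the roller rests against the stop, the swing bar still open (x of roller in the frame of home between -0.004 and 0.004 m and z of roller in the frame of home between -0.004 and 0.004 m and angle between the y axis of roller and the y axis of ramp, either way round below 0.12 rad and linear speed of roller below 0.03 m/s and value of joint keeper above 1 rad), for 0.2 s.
3. the swing bar is shut behind it (value of joint keeper below 0.12 rad), for 0.1 s.
At the end, for the whole second after the job is handed in: The roller lies across the lane at rest with its centre within 4 mm of the home point along the ramp and in height, its axis within 7 degrees of square, and the swing bar is within 0.12 rad of shut (x of roller in the frame of home between -0.004 and 0.004 m and z of roller in the frame of home between -0.004 and 0.004 m and angle between the y axis of roller and the y axis of ramp, either way round below 0.12 rad and linear speed of roller below 0.03 m/s and value of joint keeper below 0.12 rad); the robot touches nothing.
It fails at once if the roller is lifted: more than about 14 mm off the slope, or 10 mm off the foot (z of roller in the frame of slope above 0.036 m).
It fails at once if the roller runs loose on the slope (faster than 0.2 m/s with nothing touching it) (x of roller in the frame of slope between 0.005 and 0.138 m and linear speed of roller above 0.2 m/s and contact force between each of the fingers, the arm and roller below 0.01 N).
It fails at once if a bystander (spare roller, bearing, bottle, tool or cup) is moved more than 25 mm (distance of any of spare_roller, bearing, spray_bottle, spray_bottle_2, screwdriver, wrench, cap_cup from where it was at the start of the episode above 0.025 m).
It also fails if it takes over 53 s, if anything falls off the work surface, if the arm or the gripper's body presses on something with over 40 N, if the wrist force passes 120 N, or if a joint passes its speed limit or range.

## Working session

There is one attempt and no reset: what is moved stays moved. The work goes in short steps, Python scripts to look and compute and a shell command to move; the robot and the scene stay as the last step left them, time stands still between calls to the robot, and variables do not carry over. Pictures are saved under pics/ and viewed, and the job is handed in when it is done.

```bash
mkdir -p pics; ls; python3 - <<'E'
from workcell import bot
import cv2
for n in ("scene","side","wrist"):
    p,d=bot.read_camera(n); cv2.imwrite(f"pics/{n}0.png",p[:,:,::-1])
    import numpy as np; np.save(f"pics/{n}0.npy",d)
    print(n,bot.get_calibration(n))
print(bot.read_state())
E
```

```text
pics
scene {'fx': 413.7772115335706, 'fy': 413.7772115335706, 'cx': 277.1601584383969, 'cy': 215.81077130702127, 'rvec': array([ 2.35879085,  0.85818132, -0.27798721]), 'tvec': array([-0.41096493, -0.20289519,  1.279     ])}
side {'fx': 392.37066787092607, 'fy': 392.37066787092607, 'cx': 278.9396650918382, 'cy': 213.2082699296508, 'rvec': array([ 2.21128477, -0.27786169,  0.16905209]), 'tvec': array([-0.48114544,  0.17587296,  0.84827739])}
wrist {'fx': 354.75501285584664, 'fy': 354.75501285584664, 'cx': 282.1540744335861, 'cy': 212.80402278232114, 'rvec': array([-2.86923972e+00, -1.96328354e-03,  7.66354492e-04]), 'tvec': array([-0.6753664 , -0.03613807,  0.37781674])}
{'time': 0.15, 'q': array([-3.69005569e-02,  2.64585835e-01,  1.60505609e+00, -1.95709450e-05,
        1.27367532e+00, -3.69003818e-02]), 'joint_vel': array([-0.00015918, -0.00313829, -0.00449651, -0.00271386, -0.00022195,
       -0.00058131]), 'joint_torque': array([-4.44535381e-04, -5.15905774e+01, -3.67958951e+01, -2.06692371e-04,
        8.09489022e-03,  2.50629785e-05]), 'tool_pos': array([6.74469074e-01, 1.11262563e-05, 2.44246404e-01]), 'tcp_rot': array([ 1.20841291,  1.21050484, -1.21044377]), 'wrist_force': array([-1.07659367,  0.6817852 ,  0.43063642]), 'torque': array([ 0.01191375, -0.0015216 , -0.00119223]), 'width': 0.9979883468090444}
```

View pics/scene0.png

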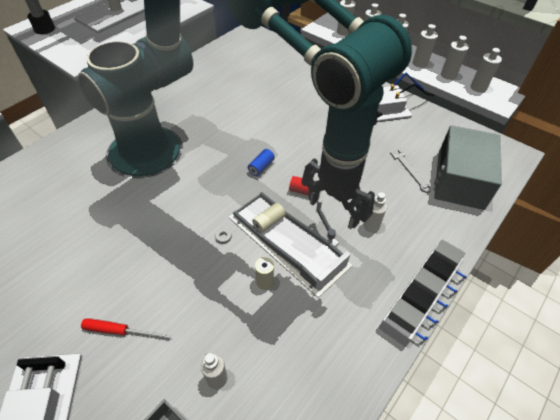

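View pics/side0.png

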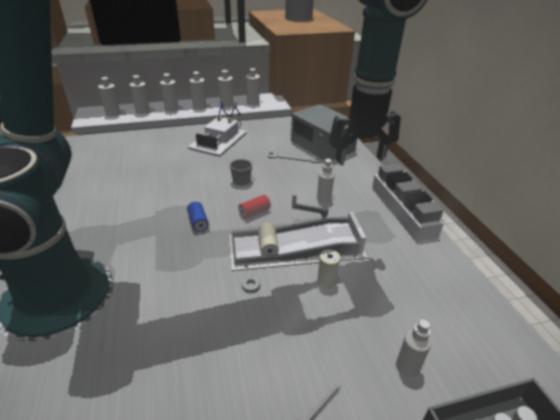

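View pics/wrist0.png

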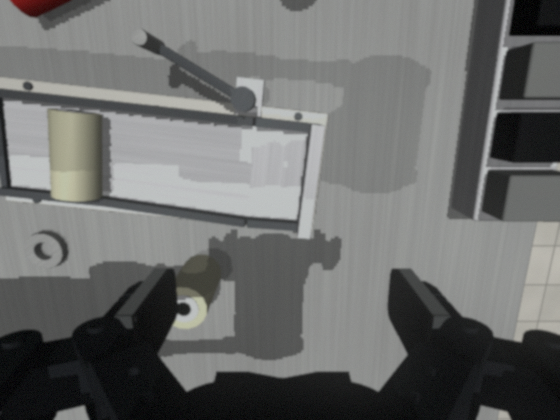

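The wrist picture shows the ramp running nearly along world +x. The pale roller is at (76,155), the stop at (312,175), the hinge at (242,97) and the pin at (140,38). The blue and red look-alikes, and the spare roller standing on end at (187,310), aren't meant: only the pale one lies across the lane. I'll confirm it in an enlarged crop and fit the ramp pose.

```bash
python3 - <<'E'
import cv2
p=cv2.imread("pics/wrist0.png")
c=p[20:250,0:340]; cv2.imwrite("pics/crop0.png",cv2.resize(c,None,fx=2.35,fy=2.35,interpolation=cv2.INTER_CUBIC))
E
cat > h.py <<'E'
import numpy as np,cv2
from scipy.spatial.transform import Rotation as R
def cloud(cal,d):
    v,u=np.mgrid[0:d.shape[0],0:d.shape[1]]
    P=np.stack([(u-cal['cx'])/cal['fx']*d,(v-cal['cy'])/cal['fy']*d,d],-1)
    M=R.from_rotvec(cal['rvec']).as_matrix()
    return (P-cal['tvec'])@M
def atz(cal,u,v,z):
    M=R.from_rotvec(cal['rvec']).as_matrix(); o=-M.T@cal['tvec']
    r=M.T@np.array([(u-cal['cx'])/cal['fx'],(v-cal['cy'])/cal['fy'],1]); return o+r*(z-o[2])/r[2]
def proj(cal,X):
    return cv2.projectPoints(np.asarray(X,float).reshape(-1,3),cal['rvec'],cal['tvec'],np.array([[cal['fx'],0,cal['cx']],[0,cal['fy'],cal['cy']],[0,0,1.]]),None)[0][:,0]
E
python3 - <<'E'
from h import *; from workcell import bot
d=np.load("pics/wrist0.npy");W=cloud(bot.get_calibration("wrist"),d)
for u,v in [(76,155),(242,97),(140,38),(312,175),(187,310),(45,248),(270,170),(30,170),(300,118),(310,300)]: print(u,v,W[v,u].round(4))
d=np.load("pics/scene0.npy");W=cloud(bot.get_calibration("scene"),d)
for u,v in [(268,215),(264,268),(379,203),(223,237)]: print(u,v,W[v,u].round(4))
E
```

```text
76 155 [0.4905 0.0318 0.0528]
242 97 [0.6421 0.081  0.0646]
140 38 [0.5728 0.1201 0.0929]
312 175 [0.702  0.0151 0.0593]
187 310 [ 0.5874 -0.1076  0.0809]
45 248 [ 0.4075 -0.0788 -0.0021]
270 170 [0.6636 0.015  0.0301]
30 170 [0.4176 0.012  0.0123]
300 118 [0.693  0.0636 0.0083]
310 300 [ 0.7081 -0.1421  0.001 ]
268 215 [0.4851 0.0223 0.0567]
264 268 [ 0.5881 -0.1117  0.0791]
379 203 [0.6971 0.1932 0.1132]
223 237 [ 4.135e-01 -7.610e-02 -4.000e-04]
```

View pics/crop0.png

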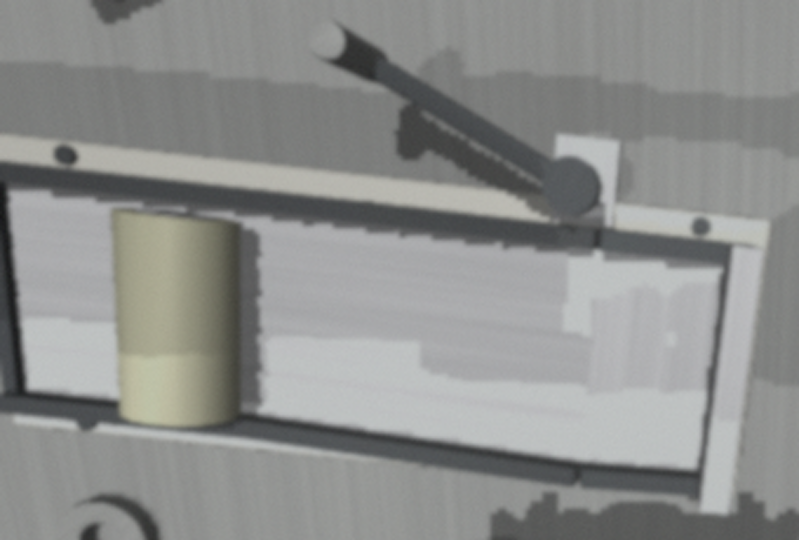

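```bash
python3 - <<'E'
from h import *; from workcell import bot
from scipy.optimize import least_squares
cal=bot.get_calibration("wrist")
L=[((110,52,60),(733,247)),((122,52,60),(767,243)),((110,-52,60),(702,512)),((122,-52,60),(730,515)),((50,66,64),(571,187)),((-191,44,18),(5,182)),((-191,-44,18),(15,396))]
X=np.array([l[0] for l in L])/1e3; U=np.array([l[1] for l in L])/2.35+[0,20]
def T(p): return X@R.from_euler('z',p[2]).as_matrix().T+[p[0],p[1],0]
f=lambda p:(proj(cal,T(p))-U).ravel()
s=least_squares(f,[0.59,0.02,-0.06],loss='soft_l1'); print(s.x,f(s.x).reshape(-1,2).round(1))
p=s.x; np.save("ramp.npy",p); Rz=R.from_euler('z',p[2]).as_matrix()
ramp=lambda W:(np.array(W)-[p[0],p[1],0])@Rz
Pin=atz(cal,329/2.35,20+42/2.35,.092); print("pin world",Pin,"ramp",ramp(Pin), "rad",np.hypot(*(ramp(Pin)[:2]-[.05,.066])))
v=ramp(Pin)[:2]-[.05,.066]; print("angle keeper", np.arctan2(-v[0],-v[1]))
for u,v in [(122,330),(240,330)]: print('roller edge',ramp(atz(cal,u/2.35,20+v/2.35,.036)))
W=cloud(cal,np.load("pics/wrist0.npy"));r=ramp(W)
m=(abs(r[...,1])<.03)&(r[...,2]>.045)&(r[...,0]<0)&(r[...,0]>-.15); print('roller top pts',m.sum(), r[m].mean(0), r[m].min(0), r[m].max(0))
for k in[(76,155),(100,155)]: print(k)
for x in range(-180,125,20):
  q=(abs(r[...,0]-x/1e3)<.004)&(abs(r[...,1])<.03); print(x,(np.median(r[q][:,2])*1e3).round(1),end=' | ')
for n,xyz in dict(home=(.088,0,.0516),slope0=(-.085,0,.012),mid=(0,0,.05)).items(): print(n,np.array(xyz)@Rz.T+[p[0],p[1],0])
for n,w in dict(spare=(.588,-.11,0),bottle=(.697,.193,.1)).items(): print(n,ramp(w))
E
```

```text
[ 0.5867308   0.01860371 -0.10085284] [[ 0.7 -1.1]
 [ 0.1  2. ]
 [-0.   0.1]
 [ 0.8  0.1]
 [ 0.4 -0.3]
 [-7.4  0.7]
 [-1.7 -0.2]]
pin world [0.57244661 0.12040115 0.092     ] ramp [-0.02446077  0.09984201  0.092     ] rad 0.0817905127754513
angle keeper 1.9973815980481848
roller edge [-0.12961043 -0.00692527  0.036     ]
roller edge [-0.08223749 -0.00206616  0.036     ]
roller top pts 2716 [-0.10286665  0.00069863  0.05290891] [-0.1263793  -0.02999268  0.04500415] [-0.08608015  0.02999139  0.05792253]
(76, 155)
(100, 155)
-180 12.0 | -160 12.1 | -140 nan | -120 52.0 | -100 54.5 | -80 13.1 | -60 15.9 | -40 18.7 | -20 21.6 | 0 24.4 | 20 294.6 | 40 290.8 | 60 313.8 | 80 310.4 | 100 311.4 | 120 312.2 | home [0.67428364 0.0097437  0.0516    ]
slope0 [0.50216271 0.02716167 0.012     ]
mid [0.5867308  0.01860371 0.05      ]
spare [ 0.01421083 -0.12782244  0.        ]
bottle [0.09215033 0.18461224 0.1       ]
  return _methods._mean(a, axis=axis, dtype=dtype,
  ret = ret.dtype.type(ret / rcount)
```

```bash
cat >> h.py <<'E'
p=np.load("ramp.npy"); Rz=R.from_euler('z',p[2]).as_matrix()
ramp=lambda W:(np.array(W)-[p[0],p[1],0])@Rz
# goal tool frame in ramp: x down, z toward +x or -x
def goal(sgn=1):
    x=np.array([0,0,-1.]); y=np.array([0,-sgn,0.]); 
    return Rz@np.stack([x,y,np.cross(x,y)],1)
def to(bot,xyz,sgn=1):
    s=bot.read_state(); M=R.from_rotvec(s['tcp_rot']).as_matrix()
    w=np.array(xyz)@Rz.T+[p[0],p[1],0]
    dp=M.T@(w-s['tool_pos'])*100
    rv=R.from_matrix(M.T@goal(sgn)).as_rotvec()
    print('t',s['time'],'ramp now',(ramp(s['tool_pos'])*1e3).round(1),'dp cm',dp.round(2),'rot',rv.round(4),'F',s['wrist_force'].round(2),'w',round(s['width'],3))
E
python3 - <<'E'
from h import *; from workcell import bot
print(R.from_rotvec(bot.read_state()['tcp_rot']).as_matrix().round(2))
for s in(1,-1): to(bot,(-.155,0,.12),s)
E
```

```text
[[-0.  1.  0.]
 [ 0.  0. -1.]
 [-1. -0. -0.]]
t 0.15 ramp now [ 89.2  -9.7 244.2] dp cm [ 12.47 -24.17  -3.42] rot [1.6717e+00 1.4000e-03 1.3000e-03] F [-1.08  0.68  0.43] w 0.998
t 0.15 ramp now [ 89.2  -9.7 244.2] dp cm [ 12.47 -24.17  -3.42] rot [-1.4699e+00 -1.3000e-03  1.4000e-03] F [-1.08  0.68  0.43] w 0.998
```

```bash
python3 -m creep '[{"grip":4,"dp":[2,-5,-1],"rotation":[0.12,0,0]},{"grip":4,"dp":[3,-9,-1.5],"rotation":[0.24,0,0]},{"grip":4,"dp":[4,-13,-2],"rotation":[0.36,0,0]},{"grip":4,"dp":[5,-17,-2.5],"rotation":[0.48,0,0]},{"grip":4,"dp":[6,-20,-3],"rotation":[0.6,0,0]}]' 30
python3 -c "
from h import *; from workcell import bot
to(bot,(-.155,0,.12))"
```

```text
time: 0.57
tool_pos: [0.4757, 0.0296, 0.1853]
tcp_rot: [1.64, 0.859, -1.641]
wrist_force: [0.4, -0.0, 0.3]
width: 0.472
t 0.5667 ramp now [-111.6   -0.2  185.3] dp cm [ 6.53 -3.8   2.08] rot [1.0655e+00 5.0000e-04 2.0000e-04] F [ 0.37 -0.05  0.29] w 0.472
```

```bash
python3 -m creep '[{"grip":4,"dp":[1,-1,0.5],"rotation":[0.12,0,0]},{"grip":4,"dp":[2,-2,1],"rotation":[0.24,0,0]},{"grip":4,"dp":[3,-3,1.6],"rotation":[0.36,0,0]},{"grip":4,"dp":[4,-3.8,2.1],"rotation":[0.48,0,0]},{"grip":4,"dp":[5,-3.8,2.1],"rotation":[0.6,0,0]}]'
python3 -m creep '[{"grip":4,"dp":[0.5,0,0],"rotation":[0.12,0,0]},{"grip":4,"dp":[1,0,0],"rotation":[0.24,0,0]},{"grip":4,"dp":[1.5,0,0],"rotation":[0.36,0,0]},{"grip":4,"dp":[1.5,0,0],"rotation":[0.466,0,0]},{"grip":4,"dp":[1.5,0,0],"rotation":[0.466,0,0]}]'
python3 - <<'E'
from h import *; from workcell import bot
to(bot,(-.155,0,.036))
c=bot.get_calibration("wrist");a,d=bot.read_camera("wrist");cv2.imwrite("pics/w1.png",a[:,:,::-1]);np.save("pics/w1.npy",d)
r=ramp(cloud(c,d)); m=(abs(r[...,1])<.03)&(r[...,2]>.045)&(r[...,2]<.07)&(r[...,0]<0)&(r[...,0]>-.15)
print(r[m].mean(0), np.percentile(r[m],[1,99],axis=0))
b,d2=bot.read_camera("side");cv2.imwrite("pics/s1.png",b[:,:,::-1])
E
```

```text
time: 0.98
tool_pos: [0.4322, 0.0338, 0.1351]
tcp_rot: [2.02, 0.374, -2.024]
wrist_force: [0.6, 0.3, -1.0]
width: 0.468
time: 1.4
tool_pos: [0.4339, 0.0337, 0.1205]
tcp_rot: [-2.17, 0.106, 2.173]
wrist_force: [0.3, 0.5, 0.2]
width: 0.469
t 1.4 ramp now [-153.6   -0.4  120.5] dp cm [ 8.45 -0.04  0.13] rot [ 0.0031  0.0013 -0.0002] F [0.3  0.55 0.15] w 0.469
[-1.06490885e-01  5.47173493e-05  5.30195880e-02] [[-0.12602733 -0.02939472  0.04533304]
 [-0.08939273  0.02937428  0.05701263]]
```

View pics/w1.png

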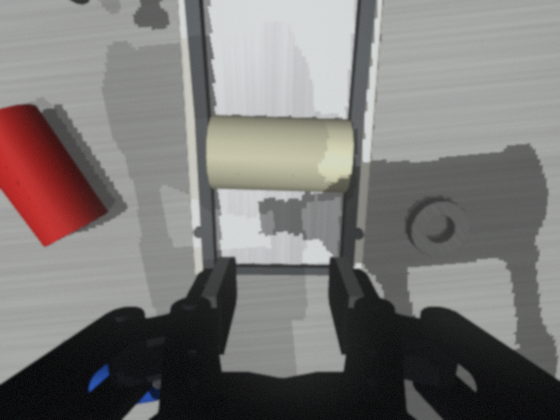

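View pics/s1.png

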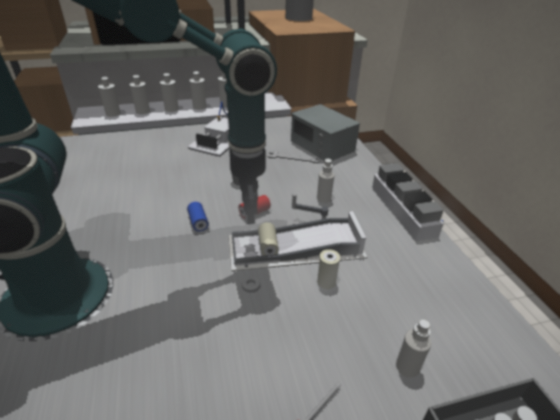

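```bash
python3 - <<'E'
from h import *; from workcell import bot
d=np.load("pics/w1.npy"); W=cloud(bot.get_calibration("wrist"),d); r=(ramp(W)-ramp(bot.read_state()['tool_pos']))*1e3
for u,v in [(225,265),(228,258),(230,290),(215,275),(190,285),(180,300),(130,315),(100,330),(340,265),(335,262),(350,275),(375,300),(440,320)]: print(u,v,r[v,u].round(0))
E
```

```text
225 265 [13. 22.  2.]
228 258 [12. 22. -6.]
230 290 [ 4. 20.  7.]
215 275 [12. 24. 10.]
190 285 [ -59.   70. -121.]
180 300 [13. 32. 30.]
130 315 [14. 43. 40.]
100 330 [12. 49. 45.]
340 265 [ 12. -23.   1.]
335 262 [ 12. -21.  -3.]
350 275 [ 13. -25.  11.]
375 300 [ 15. -28.  33.]
440 320 [ 14. -44.  41.]
```

The wrist view shows the roller at (282,152), lying square in the lane. The fingers, at about (225,270) and (340,270), are centred behind it. Next I'll go down.

```bash
python3 -m creep '[{"grip":4,"dp":[2,0,0.1],"rotation":[0.003,0,0]},{"grip":4,"dp":[4,0,0.2],"rotation":[0.003,0,0]},{"grip":4,"dp":[6,0,0.2],"rotation":[0.003,0,0]},{"grip":4,"dp":[7.8,0,0.2],"rotation":[0.003,0,0]},{"grip":4,"dp":[8.8,0,0.2],"rotation":[0.003,0,0]}]'
python3 - <<'E'
from h import *; from workcell import bot
to(bot,(-.085,0,.032))
b,d2=bot.read_camera("side");cv2.imwrite("pics/s2.png",cv2.resize(b[170:310,190:400,::-1],None,fx=3.5,fy=3.5))
E
```

```text
time: 1.92
tool_pos: [0.4313, 0.0338, 0.0314]
tcp_rot: [-2.17, 0.104, 2.175]
wrist_force: [-1.7, 0.2, 0.2]
width: 0.465
t 1.9167 ramp now [-156.2   -0.5   31.4] dp cm [-0.07 -0.01 -7.12] rot [ 0.0051  0.0024 -0.0003] F [-1.74  0.25  0.23] w 0.465
```

View pics/s2.png

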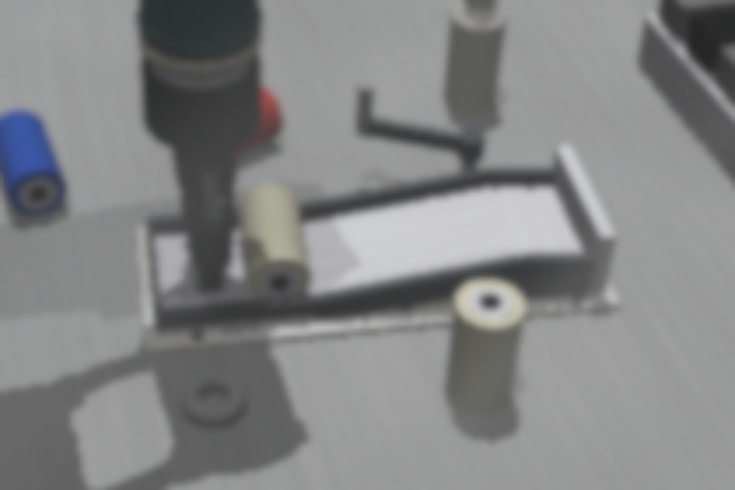

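```bash
python3 -m creep '[{"grip":4,"dp":[0,0,-0.6],"rotation":[0.004,0,0]},{"grip":4,"dp":[0,0,-1.1],"rotation":[0.004,0,0]},{"grip":4,"dp":[0,0,-1.5],"rotation":[0.004,0,0]},{"grip":4,"dp":[0,0,-2],"rotation":[0.004,0,0]},{"grip":4,"dp":[0,0,-2.5],"rotation":[0.004,0,0]}]'
python3 -m creep '[{"grip":4,"dp":[0,0,-0.6],"rotation":[0,0,0]},{"grip":4,"dp":[0,0,-1.2],"rotation":[0,0,0]},{"grip":4,"dp":[0,0,-1.8],"rotation":[0,0,0]},{"grip":4,"dp":[0,0,-2.4],"rotation":[0,0,0]},{"grip":4,"dp":[0,0,-3],"rotation":[0,0,0]}]'
cat > look.py <<'E'
import sys
from h import *; from workcell import bot
to(bot,(.05,0,.055))
c=bot.get_calibration("wrist");a,d=bot.read_camera("wrist")
r=ramp(cloud(c,d)); t=ramp(bot.read_state()['tool_pos'])
q=r-t
sl=lambda x:np.where(x<-.085,.012,np.where(x<.06,.012+(x+.085)*.1405,.0324-(x-.06)*.105))
m=(abs(r[...,1])<.035)&(r[...,2]-sl(r[...,0])>.036)&(q[...,2]<.06)&(q[...,0]>.014)&(q[...,0]<.075)
X=r[m]
if len(X)>50:
    # fit cylinder r=22 axis in plane
    from scipy.optimize import least_squares
    f=lambda k:np.hypot((X[:,0]-k[0]-k[1]*X[:,1])*np.cos(k[1]),X[:,2]-k[2])-.022
    s=least_squares(f,[t[0]+.034,0,X[:,2].max()-.022],loss='soft_l1',f_scale=.001).x
    print('roller ramp x,z mm',s[0]*1e3,s[2]*1e3,'yaw',s[1],'n',len(X))
cv2.imwrite(f"pics/{sys.argv[1]}.png",a[:,:,::-1])
E
python3 look.py w3
```

```text
time: 2.38
tool_pos: [0.4591, 0.0314, 0.0342]
tcp_rot: [-2.171, 0.111, 2.166]
wrist_force: [-0.2, -0.2, -0.5]
width: 0.465
time: 2.8
tool_pos: [0.4877, 0.0283, 0.033]
tcp_rot: [-2.168, 0.111, 2.169]
wrist_force: [-1.0, 0.5, 1.4]
width: 0.47
t 2.8 ramp now [-99.5  -0.3  33. ] dp cm [ -2.2   -0.05 -14.95] rot [-0.0013  0.0005 -0.    ] F [-1.04  0.53  1.44] w 0.47
roller ramp x,z mm -62.84150656979227 78.55883166625871 yaw -0.0005257700687722068 n 23255
```

View pics/w3.png

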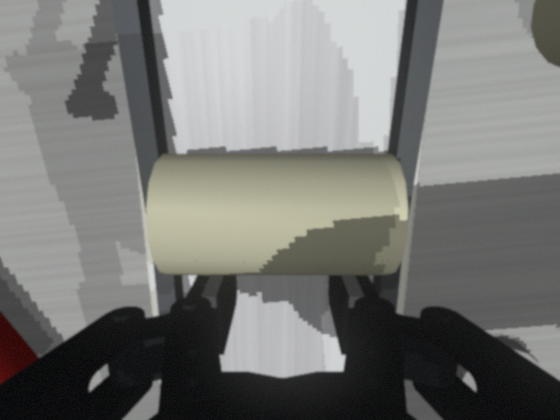

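Both fingers are against the roller at (280,212), and it is square. I'll push on up the slope.

```bash
python3 -m creep '[{"grip":4,"dp":[-0.1,0,-0.6],"rotation":[0,0,0]},{"grip":4,"dp":[-0.2,0,-1.2],"rotation":[0,0,0]},{"grip":4,"dp":[-0.3,0,-1.8],"rotation":[0,0,0]},{"grip":4,"dp":[-0.4,0,-2.4],"rotation":[0,0,0]},{"grip":4,"dp":[-0.5,0,-3],"rotation":[0,0,0]}]'
python3 -m creep '[{"grip":4,"dp":[-0.08,0,-0.6],"rotation":[0,0,0]},{"grip":4,"dp":[-0.16,0,-1.2],"rotation":[0,0,0]},{"grip":4,"dp":[-0.24,0,-1.8],"rotation":[0,0,0]},{"grip":4,"dp":[-0.32,0,-2.4],"rotation":[0,0,0]},{"grip":4,"dp":[-0.4,0,-3],"rotation":[0,0,0]}]'
python3 look.py w4
```

```text
time: 3.27
tool_pos: [0.5178, 0.0253, 0.0383]
tcp_rot: [-2.169, 0.111, 2.169]
wrist_force: [-2.0, -0.1, 1.1]
width: 0.471
time: 3.68
tool_pos: [0.5475, 0.0222, 0.0422]
tcp_rot: [-2.169, 0.111, 2.169]
wrist_force: [-1.8, 0.5, 1.4]
width: 0.468
t 3.6833 ramp now [-39.4  -0.4  42.2] dp cm [-1.28 -0.05 -8.94] rot [-0.0014  0.0001  0.    ] F [-1.81  0.46  1.37] w 0.468
roller ramp x,z mm -3.0113544574458952 86.98139088400137 yaw -0.0016182326657327754 n 23090
```

View pics/w4.png

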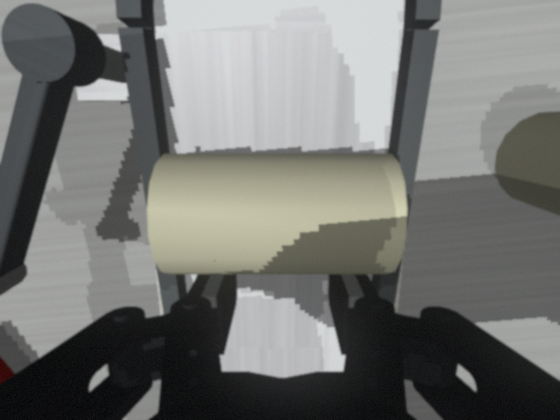

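```bash
python3 -m creep '[{"grip":4,"dp":[-0.08,0,-0.6],"rotation":[0,0,0]},{"grip":4,"dp":[-0.16,0,-1.2],"rotation":[0,0,0]},{"grip":4,"dp":[-0.24,0,-1.8],"rotation":[0,0,0]},{"grip":4,"dp":[-0.32,0,-2.4],"rotation":[0,0,0]},{"grip":4,"dp":[-0.4,0,-3],"rotation":[0,0,0]}]'
python3 -m creep '[{"grip":4,"dp":[-0.07,0,-0.5],"rotation":[0,0,0]},{"grip":4,"dp":[-0.14,0,-1],"rotation":[0,0,0]},{"grip":4,"dp":[-0.21,0,-1.5],"rotation":[0,0,0]},{"grip":4,"dp":[-0.28,0,-2],"rotation":[0,0,0]},{"grip":4,"dp":[-0.35,0,-2.5],"rotation":[0,0,0]}]'
python3 look.py w5
```

```text
time: 4.15
tool_pos: [0.5774, 0.0191, 0.0462]
tcp_rot: [-2.169, 0.111, 2.169]
wrist_force: [-1.8, 0.3, 1.3]
width: 0.468
time: 4.57
tool_pos: [0.6021, 0.0166, 0.0497]
tcp_rot: [-2.169, 0.111, 2.169]
wrist_force: [-1.6, -0.1, 0.7]
width: 0.466
t 4.5667 ramp now [15.5 -0.5 49.7] dp cm [-0.54 -0.05 -3.45] rot [-0.0013  0.0001 -0.    ] F [-1.56 -0.14  0.72] w 0.466
roller ramp x,z mm 52.40986611728054 94.56654038453401 yaw 0.0009758318425501782 n 24269
```

View pics/w5.png

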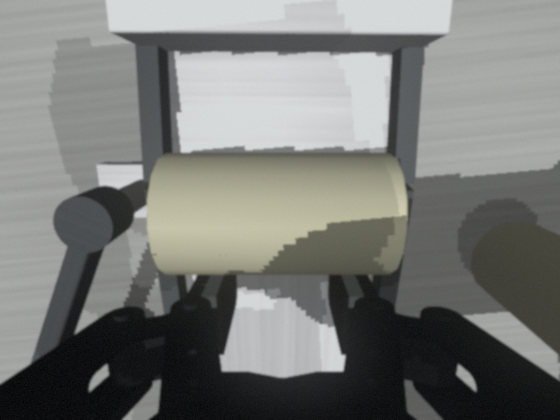

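```bash
python3 -m creep '[{"grip":4,"dp":[-0.05,0,-0.4],"rotation":[0,0,0]},{"grip":4,"dp":[-0.1,0,-0.8],"rotation":[0,0,0]},{"grip":4,"dp":[-0.15,0,-1.2],"rotation":[0,0,0]},{"grip":4,"dp":[-0.2,0,-1.6],"rotation":[0,0,0]},{"grip":4,"dp":[-0.25,0,-2],"rotation":[0,0,0]}]'
python3 -m creep '[{"grip":4,"dp":[-0.05,0,-0.4],"rotation":[0,0,0]},{"grip":4,"dp":[-0.1,0,-0.7],"rotation":[0,0,0]},{"grip":4,"dp":[-0.1,0,-0.7],"rotation":[0,0,0]},{"grip":4,"dp":[-0.1,0,-0.7],"rotation":[0,0,0]},{"grip":4,"dp":[-0.1,0,-0.7],"rotation":[0,0,0]}]'
python3 look.py w6
```

```text
time: 5.03
tool_pos: [0.6222, 0.0146, 0.0523]
tcp_rot: [-2.17, 0.111, 2.168]
wrist_force: [0.3, 0.1, -0.5]
width: 0.473
time: 5.45
tool_pos: [0.6283, 0.0139, 0.053]
tcp_rot: [-2.168, 0.111, 2.169]
wrist_force: [-0.3, 0.2, 1.0]
width: 0.469
t 5.45 ramp now [41.8 -0.5 53. ] dp cm [-0.2  -0.05 -0.82] rot [-0.0013  0.0005 -0.0001] F [-0.28  0.22  0.97] w 0.469
roller ramp x,z mm 86.19869181661807 92.73292939234567 yaw 0.07867671248090635 n 24407
```

View pics/w6.png

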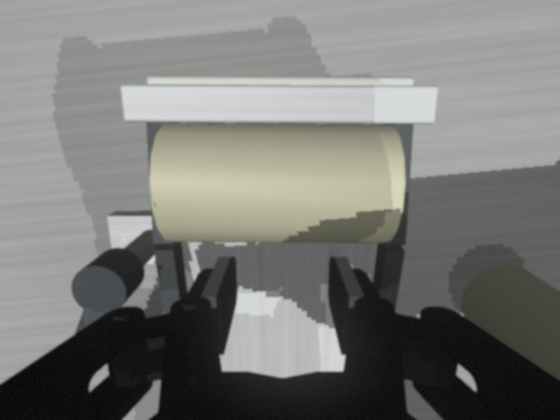

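The roller is at (278,182), square against the stop's near edge (v≈122), and the fingers are clear of it. I'll rise and check from above.

```bash
python3 -m creep '[{"grip":4,"dp":[-2,0,0.5],"rotation":[0,0,0]},{"grip":4,"dp":[-5,0,1],"rotation":[0,0,0]},{"grip":2,"dp":[-8,0,2],"rotation":[0,0,0]},{"grip":0,"dp":[-11,0,3],"rotation":[0,0,0]},{"grip":0,"dp":[-12,0,3],"rotation":[0,0,0]}]'
cat > look2.py <<'E'
import sys
from h import *; from workcell import bot
to(bot,(-.04,.125,.12))
c=bot.get_calibration("wrist");a,d=bot.read_camera("wrist");r=ramp(cloud(c,d))
m=(abs(r[...,1])<.036)&(r[...,2]>.058)&(r[...,2]<.085)&(r[...,0]>.055)&(r[...,0]<.106)
X=r[m]
from scipy.optimize import least_squares
f=lambda k:np.hypot((X[:,0]-k[0]-k[1]*X[:,1])*np.cos(k[1]),X[:,2]-k[2])-.022
s=least_squares(f,[.088,0,.052],loss='soft_l1',f_scale=.001).x
print('roller ramp x,z mm',s[0]*1e3,s[2]*1e3,'yaw',s[1],'n',len(X))
cv2.imwrite(f"pics/{sys.argv[1]}.png",a[:,:,::-1])
E
python3 look2.py w7
```

```text
time: 5.92
tool_pos: [0.5996, 0.0171, 0.1782]
tcp_rot: [-2.175, 0.11, 2.163]
wrist_force: [0.3, 0.0, 0.8]
width: 0.052
t 5.9167 ramp now [ 12.9  -0.2 178.2] dp cm [  5.79 -12.51   5.34] rot [-0.0011 -0.0058  0.0006] F [0.34 0.03 0.83] w 0.052
roller ramp x,z mm 86.40756776424531 51.49599384908682 yaw 0.005365414774841922 n 7042
```

View pics/w7.png

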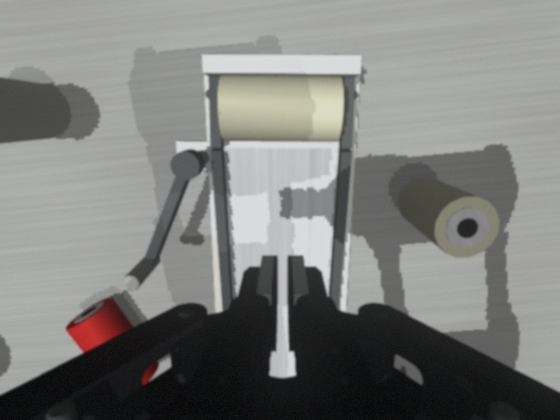

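```bash
python3 - <<'E'
from h import *; from workcell import bot
c=bot.get_calibration("wrist");a,d=bot.read_camera("wrist");r=ramp(cloud(c,d))
pin=ramp(atz(c,132,282,.092));print('pin',pin, np.arctan2(.05-pin[0],.066-pin[1]), np.hypot(.05-pin[0],.066-pin[1]))
for u,v in [(215,64),(282,57),(282,73),(345,64)]: print('stop',ramp(atz(c,u,v,.06)))
m=(a[...,0]>120)&(a[...,1]<50); print('red',np.percentile(r[m],[2,98],axis=0))
to(bot,(-.032,.130,.12))
E
```

```text
pin [-0.02367356  0.09964569  0.092     ] 1.9991964190140885 0.08099275076978354
stop [0.11592157 0.04334611 0.06      ]
stop [ 0.12015119 -0.00032077  0.06      ]
stop [ 0.11043348 -0.00032093  0.06      ]
stop [ 0.11592958 -0.04137723  0.06      ]
red [[-0.11128314  0.14765967  0.03456203]
 [-0.08200837  0.178622    0.04479728]]
t 6.0167 ramp now [ 13.9  -0.2 176.5] dp cm [  5.63 -13.01   4.65] rot [-0.0012 -0.0066  0.0006] F [-0.29 -0.12 -0.4 ] w 0.002
```

Roller x ≈ 86.5–87 mm, z ≈ 51.5 mm and yaw ≈ 0, so it is seated. Now I'll go round behind the pin.

```bash
python3 -m creep '[{"grip":0,"dp":[0,-3,1],"rotation":[0,0,0]},{"grip":0,"dp":[0,-6,2],"rotation":[0,-0.006,0]},{"grip":0,"dp":[0,-10,3.5],"rotation":[0,-0.006,0]},{"grip":0,"dp":[2,-13,4.6],"rotation":[0,-0.006,0]},{"grip":0,"dp":[4,-13.2,4.6],"rotation":[0,-0.006,0]}]'
python3 -c "
from h import *; from workcell import bot
to(bot,(-.032,.130,.084))"
```

```text
time: 6.43
tool_pos: [0.5652, 0.1578, 0.1319]
tcp_rot: [-2.163, 0.104, 2.176]
wrist_force: [-0.2, 0.1, -0.9]
width: -0.001
t 6.4333 ramp now [-35.5 136.3 131.9] dp cm [ 4.79  0.65 -0.38] rot [0.0019 0.0063 0.0025] F [-0.18  0.11 -0.91] w -0.001
```

```bash
python3 -m creep '[{"grip":0,"dp":[1,0,-0.2],"rotation":[0,0,0]},{"grip":0,"dp":[2,0,-0.3],"rotation":[0,0,0]},{"grip":0,"dp":[3,0,-0.3],"rotation":[0,0,0]},{"grip":0,"dp":[4.3,0,-0.3],"rotation":[0,0,0]},{"grip":0,"dp":[4.3,0,-0.3],"rotation":[0,0,0]}]'
python3 - <<'E'
from h import *; from workcell import bot
to(bot,(-.032,.115,.084))
b,_=bot.read_camera("wrist");cv2.imwrite("pics/w8.png",b[:,:,::-1])
b,d2=bot.read_camera("side");cv2.imwrite("pics/s8.png",cv2.resize(b[150:290,190:400,::-1],None,fx=3.5,fy=3.5))
E
```

```text
time: 6.85
tool_pos: [0.5675, 0.1512, 0.0869]
tcp_rot: [-2.157, 0.114, 2.18]
wrist_force: [-0.2, 0.0, 0.3]
width: 0.001
t 6.85 ramp now [-32.5 130.   86.9] dp cm [ 0.29  1.5  -0.05] rot [-0.003   0.0105 -0.0016] F [-0.17  0.01  0.31] w 0.001
```

View pics/w8.png

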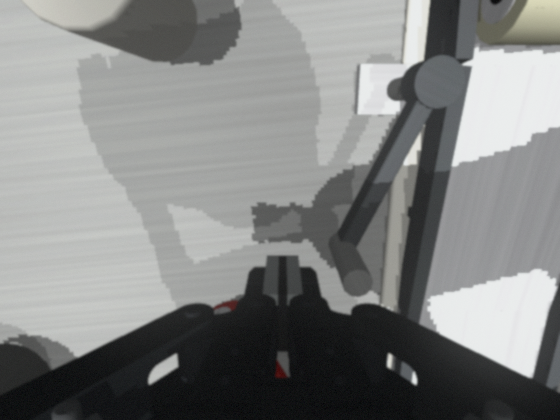

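View pics/s8.png

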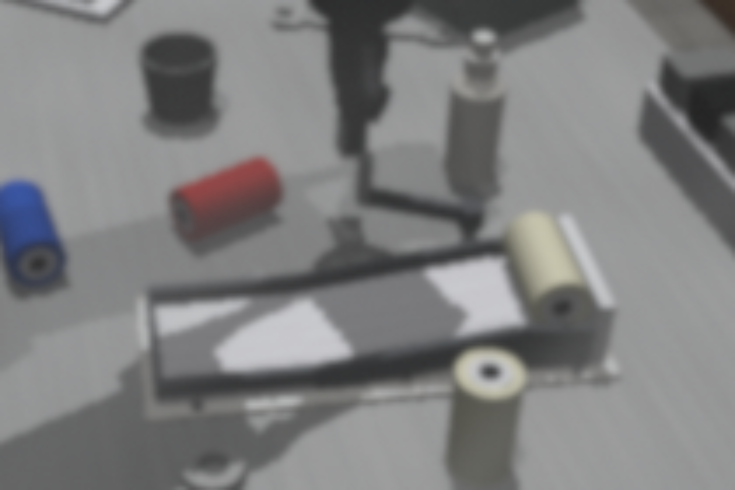

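The fingers at (282,275) are right behind the pin at (355,270) and level with it. The roller lies square against the stop. Next I'll push the pin across.

```bash
python3 -m creep '[{"grip":0,"dp":[0.3,0.8,0],"rotation":[0,0.01,0]},{"grip":0,"dp":[0.3,1.6,0],"rotation":[0,0.01,0]},{"grip":0,"dp":[0.3,2.4,0],"rotation":[0,0.01,0]},{"grip":0,"dp":[0.3,3.2,0],"rotation":[0,0.01,0]},{"grip":0,"dp":[0.3,4,0],"rotation":[0,0.01,0]}]'
python3 -m creep '[{"grip":0,"dp":[0,0.8,0],"rotation":[0,0,0]},{"grip":0,"dp":[0,1.6,0],"rotation":[0,0,0]},{"grip":0,"dp":[0,2.4,0],"rotation":[0,0,0]},{"grip":0,"dp":[0,3,-0.2],"rotation":[0,0,0]},{"grip":0,"dp":[0,3.6,-0.4],"rotation":[0,0,0]}]'
cat > look3.py <<'E'
import sys
from h import *; from workcell import bot
to(bot,(-.016,.032,.084))
b,_=bot.read_camera("wrist");cv2.imwrite(f"pics/{sys.argv[1]}.png",b[:,:,::-1])
E
python3 look3.py w9
```

```text
time: 7.37
tool_pos: [0.5651, 0.1119, 0.0877]
tcp_rot: [-2.174, 0.111, 2.163]
wrist_force: [-0.2, 0.7, -0.3]
width: -0.0
time: 7.78
tool_pos: [0.5653, 0.0759, 0.0872]
tcp_rot: [-2.173, 0.112, 2.165]
wrist_force: [-0.7, 0.9, 0.3]
width: -0.001
t 7.7833 ramp now [-27.1  54.8  87.2] dp cm [ 0.32  2.28 -1.11] rot [-0.0017 -0.0039 -0.    ] F [-0.67  0.85  0.32] w -0.001
```

View pics/w9.png

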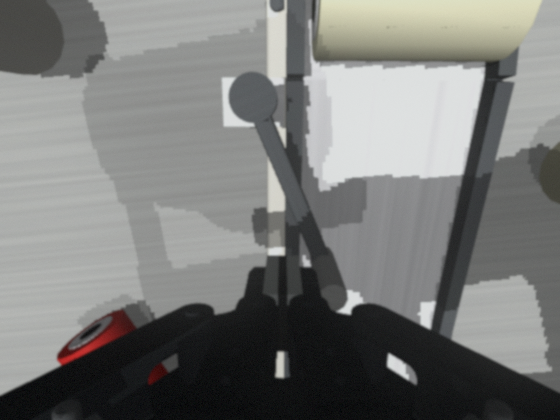

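The pin (335,297) is following the fingers and the bar is coming round. I'll continue, then reposition behind it on the downhill side.

```bash
python3 -m creep '[{"grip":0,"dp":[0,0.5,-0.2],"rotation":[0,0,0]},{"grip":0,"dp":[0,1,-0.4],"rotation":[0,0,0]},{"grip":0,"dp":[0,1.5,-0.7],"rotation":[0,0,0]},{"grip":0,"dp":[0,2,-1],"rotation":[0,0,0]},{"grip":0,"dp":[0,2.4,-1.3],"rotation":[0,0,0]}]'
python3 look3.py w10
```

```text
time: 8.25
tool_pos: [0.5762, 0.051, 0.0872]
tcp_rot: [-2.174, 0.111, 2.164]
wrist_force: [0.6, 1.0, -0.9]
width: 0.001
t 8.25 ramp now [-13.8  31.2  87.2] dp cm [ 0.32 -0.08  0.23] rot [-0.0013 -0.0042  0.0001] F [ 0.59  0.95 -0.93] w 0.001
```

View pics/w10.png

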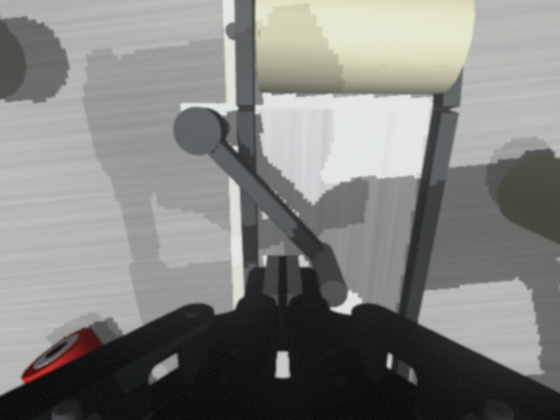

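```bash
python3 -m creep '[{"grip":0,"dp":[0,-0.8,0.6],"rotation":[0,0,0]},{"grip":0,"dp":[0,-0.8,2],"rotation":[0,0,0]},{"grip":0,"dp":[0,-0.4,2.8],"rotation":[0,0,0]},{"grip":0,"dp":[0.1,1.2,2.8],"rotation":[0,0,0]},{"grip":0,"dp":[0.2,2.5,2.8],"rotation":[0,0,0]}]'
python3 look3.py w11
```

```text
time: 8.72
tool_pos: [0.5442, 0.0296, 0.0849]
tcp_rot: [-2.174, 0.109, 2.167]
wrist_force: [0.1, -0.6, -0.5]
width: 0.0
t 8.7167 ramp now [-43.4   6.6  84.9] dp cm [ 0.1  -2.54 -2.74] rot [ 0.0006 -0.0034 -0.0003] F [ 0.06 -0.62 -0.55] w 0.0
```

View pics/w11.png

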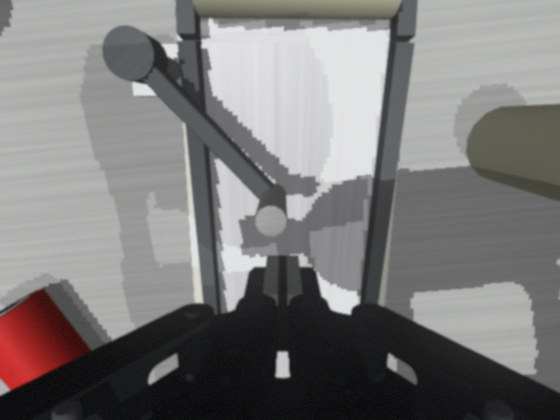

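The pin at (271,220) is now straight ahead of the fingers. I'll push it uphill to shut the bar.

```bash
python3 -m creep '[{"grip":0,"dp":[0,0.2,-0.8],"rotation":[0,0,0]},{"grip":0,"dp":[0,0.4,-1.6],"rotation":[0,0,0]},{"grip":0,"dp":[0,0.7,-2.4],"rotation":[0,0,0]},{"grip":0,"dp":[0,1,-3.1],"rotation":[0,0,0]},{"grip":0,"dp":[0,1.3,-3.8],"rotation":[0,0,0]}]'
python3 -m creep '[{"grip":0,"dp":[0,0.3,-0.7],"rotation":[0,0,0]},{"grip":0,"dp":[0,0.5,-1.4],"rotation":[0,0,0]},{"grip":0,"dp":[0,0.6,-2],"rotation":[0,0,0]},{"grip":0,"dp":[0,0.7,-2.6],"rotation":[0,0,0]},{"grip":0,"dp":[0,0.7,-3.1],"rotation":[0,0,0]}]'
python3 look3.py w12
```

```text
time: 9.18
tool_pos: [0.5829, 0.0123, 0.085]
tcp_rot: [-2.173, 0.111, 2.164]
wrist_force: [0.0, -1.2, -0.2]
width: 0.002
time: 9.6
tool_pos: [0.613, 0.0024, 0.0855]
tcp_rot: [-2.174, 0.111, 2.164]
wrist_force: [0.6, 0.2, 0.3]
width: 0.003
t 9.6 ramp now [ 27.8 -13.5  85.5] dp cm [ 0.13 -4.54  4.38] rot [-0.0015 -0.0046  0.0001] F [0.6  0.2  0.32] w 0.003
```

View pics/w12.png

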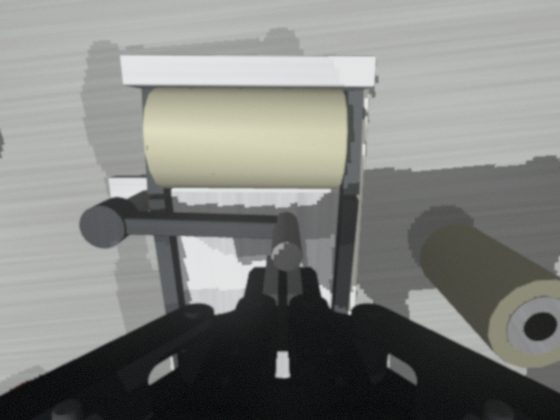

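The bar is almost square across the lane, with the pin at (287,255). I'll nudge on to its hard stop, watching the force.

```bash
python3 -m creep '[{"grip":0,"dp":[0,0,-0.2],"rotation":[0,0,0]},{"grip":0,"dp":[0,0,-0.4],"rotation":[0,0,0]},{"grip":0,"dp":[0,0,-0.4],"rotation":[0,0,0]}]'
python3 -m creep '[{"grip":0,"dp":[0,0,-0.15],"rotation":[0,0,0]},{"grip":0,"dp":[0,0,-0.15],"rotation":[0,0,0]},{"grip":0,"dp":[0,0,-0.15],"rotation":[0,0,0]}]'
python3 look3.py w13
```

```text
time: 9.9
tool_pos: [0.6153, 0.0023, 0.0852]
tcp_rot: [-2.171, 0.111, 2.167]
wrist_force: [-2.7, 0.0, 1.4]
width: -0.001
time: 10.15
tool_pos: [0.6154, 0.0022, 0.0851]
tcp_rot: [-2.169, 0.111, 2.169]
wrist_force: [-6.3, 0.0, 4.4]
width: 0.003
t 10.15 ramp now [ 30.2 -13.4  85.1] dp cm [ 0.11 -4.54  4.63] rot [-0.0012  0.0001 -0.0002] F [-6.28  0.03  4.42] w 0.003
```

On the hard stop: the force has risen to 6 N and the tool no longer advances. I'll back off and rise clear.

```bash
python3 -m creep '[{"grip":0,"dp":[0,0,0.5],"rotation":[0,0,0]},{"grip":0,"dp":[0,0,1.2],"rotation":[0,0,0]},{"grip":0,"dp":[0,0,2.5],"rotation":[0,0,0]},{"grip":0,"dp":[-3,0,4],"rotation":[0,0,0]},{"grip":0,"dp":[-7,0,5],"rotation":[0,0,0]}]'
python3 -m creep '[{"grip":0,"dp":[-4,0,0.5],"rotation":[0,0,0]},{"grip":0,"dp":[-6,0,1],"rotation":[0,0,0]},{"grip":0,"dp":[-6,0,1],"rotation":[0,0,0]},{"grip":0,"dp":[-6,0,1],"rotation":[0,0,0]},{"grip":0,"dp":[-6,0,1],"rotation":[0,0,0]}]'
python3 look2.py w14
python3 - <<'E'
from h import *; from workcell import bot
b,d2=bot.read_camera("side");cv2.imwrite("pics/s14.png",b[:,:,::-1])
print(bot.read_state()['joint_vel'].round(3))
E
```

```text
time: 10.62
tool_pos: [0.5623, 0.0074, 0.1509]
tcp_rot: [-2.162, 0.111, 2.176]
wrist_force: [-0.2, -0.6, 0.2]
width: 0.001
time: 11.03
tool_pos: [0.5566, 0.0082, 0.2144]
tcp_rot: [-2.173, 0.111, 2.165]
wrist_force: [0.6, -0.5, -0.1]
width: 0.0
t 11.0333 ramp now [-28.9 -13.4 214.4] dp cm [  9.43 -13.84   1.16] rot [-0.0013 -0.0036 -0.    ] F [ 0.56 -0.47 -0.06] w 0.0
roller ramp x,z mm 86.46832865495628 51.51692192892548 yaw 0.005384663740106352 n 6093
[-0.001  0.011 -0.    -0.001  0.003  0.   ]
```

View pics/w14.png

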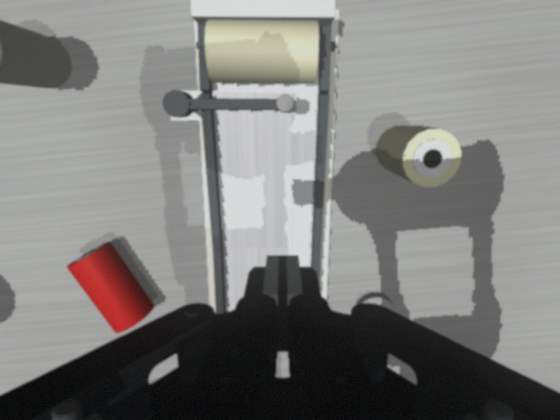

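View pics/s14.png

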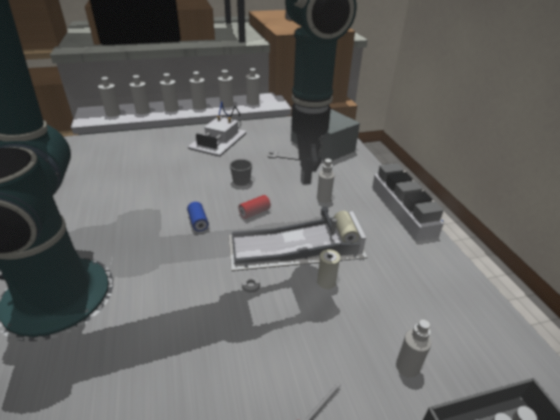

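The bar is shut square across the lane, from the hinge (178,103) to the pin (285,102), with the roller (262,50) against the stop. The bystanders stand where they were and the gripper is clear.

```bash
python3 -c "
from workcell import bot
print(bot.finish_job())"
```

```text
the job is handed in; nothing more can be done
None
```

I pushed the roller up the slope and over the crest with both fingertips, and it came to rest against the stop. I then pushed the swing bar by its pin across the lane until it met its hard stop (about 8 N at the wrist), backed off and rose clear. The job was handed in at about 11 s; no verdict was reported.

**Last checks:**
- **Roller:** ramp x about 86.5 mm against a nominal 88, z 51.5 mm against 51.6, yaw 0.005 rad. The 1.5 mm in x is within the 4 mm tolerance and the 2 mm calibration error.
- **Swing bar:** square across the lane behind the roller in the last picture; I did not compute its angle there.
- **Surroundings:** the gripper touches nothing. The bystanders in the last views look unmoved by eye; I did not measure them. Most of the screwdriver was out of view.
- **Failed check:** the close-range cylinder fit during the push gave wrong heights (about 80–95 mm), so on the slope I relied on the pictures and the tool position instead.

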